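Pack the gas-test kit tray

TASK

Pack the kit for the next gas test into the grey tray: stand the blue-capped bottle in the blue pocket, the grey steel crucible in the yellow pocket and the brass coupling in the green pocket, and lay the pressure gauge dial up in the red pocket, each flat on its pocket's floor. Set things down rather than dropping them, and leave the red-capped bottle and the white ceramic crucible standing where they are.

Things in the scene. Friction and masses are not known exactly. Their poses are not given: they have to be found in the camera images.
- bottle_blue: Round bottle standing upright, white plastic, 65 mm tall: body 36 mm diameter up to 44 mm height, then a shoulder and a blue screw cap 28 mm in diameter. Origin: centre of its underside, z up. Belongs in the blue pocket. About 60 g.
- crucible_steel: Small open cup (crucible) standing upright, 40 mm tall, 38 mm outer diameter from 18 mm height up to the rim, narrowing to 31 mm at the foot, wall 3 mm, made of grey steel. Origin: centre of its underside, z up. Belongs in the yellow pocket. About 70 g.
- coupling: Brass gas coupling standing upright, 52 mm tall: round foot 30 mm diameter up to 10 mm, hexagonal nut 30 mm across flats, 35 across corners from 10 to 30 mm height, thread 20 mm diameter to 44 mm, 12 mm nipple on top. Origin: underside centre, z up. About 130 g.
- gauge: Pressure gauge lying on its back, white dial with red pointer up: round black case with steel bezel, 41 mm diameter, 34 mm tall, and a level brass stub of 14 mm diameter (axis 16 mm up) on the +x side. Outline 52 mm along x, 41 mm along y. Origin: underside, middle of the 52 mm length; the case centre lies 6 mm from it towards -x. z up. About 120 g.
- bottle_red: Round bottle standing upright, white plastic, 65 mm tall: body 36 mm diameter up to 44 mm height, then a shoulder and a red screw cap 28 mm in diameter. Origin: centre of its underside, z up. A look-alike: stays where it stands.
- crucible_white: Small open cup (crucible) standing upright, 40 mm tall, 38 mm outer diameter from 18 mm height up to the rim, narrowing to 31 mm at the foot, wall 3 mm, made of white ceramic. Origin: centre of its underside, z up. A look-alike: stays where it stands.
- pocket_blue: Blue square pocket, 82 mm outside, 76 inside; floor 3 mm thick, rim 8 mm above floor. Origin: underside centre, 4 mm above the bench (inner floor at 7, rim at 15). x, y along its sides. Fixed. One of four, 2 by 2, 85 mm apart, colours in any order, in a fixed grey tray 182 mm square with 12 mm rim; low bar handles stick out 26 mm on two sides. For the blue-capped bottle.
- pocket_yellow: Yellow square pocket, 82 mm outside, 76 inside; floor 3 mm thick, rim 8 mm above floor. Origin: underside centre, 4 mm above the bench (inner floor at 7, rim at 15). x, y along its sides. Fixed. One of four, 2 by 2, 85 mm apart, colours in any order, in a fixed grey tray 182 mm square with 12 mm rim; low bar handles stick out 26 mm on two sides. For the steel crucible.
- pocket_green: Green square pocket, 82 mm outside, 76 inside; floor 3 mm thick, rim 8 mm above floor. Origin: underside centre, 4 mm above the bench (inner floor at 7, rim at 15). x, y along its sides. Fixed. One of four, 2 by 2, 85 mm apart, colours in any order, in a fixed grey tray 182 mm square with 12 mm rim; low bar handles stick out 26 mm on two sides. For the brass coupling.
- pocket_red: Red square pocket, 82 mm outside, 76 inside; floor 3 mm thick, rim 8 mm above floor. Origin: underside centre, 4 mm above the bench (inner floor at 7, rim at 15). x, y along its sides. Fixed. One of four, 2 by 2, 85 mm apart, colours in any order, in a fixed grey tray 182 mm square with 12 mm rim; low bar handles stick out 26 mm on two sides. For the pressure gauge.
Things that resemble listed ones, but are neither listed nor needed, are in the scene too. Of the things that look like the pocket_blue, the smaller one is meant. Several things have the shape of the coupling; the one meant has the colours described above.

How it is judged (in metres and radians):
At the end, for the whole second after the job is handed in: Each thing in its own pocket: origin within 24 mm of the pocket centre along both sides, underside within 3.5 mm of the pocket floor, z axis within 0.1 rad of vertical, still, released. Red-capped bottle and white crucible upright, still, within 15 mm of their start (x of bottle_blue in the frame of pocket_blue between -0.024 and 0.024 m and y of bottle_blue in the frame of pocket_blue between -0.024 and 0.024 m and z of bottle_blue in the frame of pocket_blue between 0 and 0.0065 m and angle between each of bottle_blue, crucible_steel, coupling, gauge, bottle_red, crucible_white's own z axis and vertical below 0.1 rad and linear speed of each of bottle_blue, crucible_steel, coupling, gauge, bottle_red, crucible_white below 0.02 m/s and contact force between the fingers and bottle_blue below 0.05 N and x of crucible_steel in the frame of pocket_yellow between -0.024 and 0.024 m and y of crucible_steel in the frame of pocket_yellow between -0.024 and 0.024 m and z of crucible_steel in the frame of pocket_yellow between 0 and 0.0065 m and contact force between the fingers and crucible_steel below 0.05 N and x of coupling in the frame of pocket_green between -0.024 and 0.024 m and y of coupling in the frame of pocket_green between -0.024 and 0.024 m and z of coupling in the frame of pocket_green between 0 and 0.0065 m and contact force between the fingers and coupling below 0.05 N and x of gauge in the frame of pocket_red between -0.024 and 0.024 m and y of gauge in the frame of pocket_red between -0.024 and 0.024 m and z of gauge in the frame of pocket_red between 0 and 0.0065 m and contact force between the fingers and gauge below 0.05 N and distance of each of bottle_red, crucible_white from where it was at the start of the episode below 0.015 m); the robot touches nothing.
It fails at once if a look-alike was moved more than 15 mm (distance of any of bottle_red, crucible_white from where it was at the start of the episode above 0.015 m).
It fails at once if a thing was dropped (falling free of the fingers, more than 50 mm above the bench) ((height (world z) of bottle_blue above 0.05 m and contact force between the fingers and bottle_blue below 0.02 N and linear speed of bottle_blue above 0.4 m/s) or (height (world z) of crucible_steel above 0.05 m and contact force between the fingers and crucible_steel below 0.02 N and linear speed of crucible_steel above 0.4 m/s) or (height (world z) of coupling above 0.05 m and contact force between the fingers and coupling below 0.02 N and linear speed of coupling above 0.4 m/s) or (height (world z) of gauge above 0.05 m and contact force between the fingers and gauge below 0.02 N and linear speed of gauge above 0.4 m/s)).
It also fails if it takes over 99 s, if anything falls off the work surface, if the arm or the gripper's body presses on something with over 40 N, if the wrist force passes 120 N, or if a joint passes its speed limit or range.

ROBOT

A 7-joint arm with a two-finger parallel gripper is mounted at the origin on the work surface. World frame = base frame: x ahead of the robot, y to its left, z up, the work surface at z = 0. Lengths are in m, angles in degrees, forces in N, time in s.
With the tool pointing down it reaches from about 0.425 to 0.825 m from the base axis. Payload 3.6 kg.
Tool frame: the origin (TCP) lies midway between the tips of the shut fingers; the grasp point (between the pads) lies grip_depth behind it (grip_depth is the distance from the TCP to the grasp point, in m); z points along the fingers, y is the direction in which the jaws open and shut (so a half turn about z gives the same grasp; the last joint's range is limited). The gripper opens to 85 mm and grips with 20 to 120 N. Pads are 22 mm wide; open, the fingers measure 114 mm over their backs; the gripper's body (76 mm by 85 mm) begins 54 mm behind the grasp point. The pads swing forward as they close: fully open they stand 13 mm farther back than shut.
Start: joints at [69.872, 35.231, -0.722, 81.555, 0.464, 63.22, -2.315], TCP at [0.207, -0.616, 0.231] pointing down, gripper open.
Joint ranges: [-178.69, 178.69], [-17.37, 117.87], [-77.05, 75.6], [15.02, 138.74], [-78.02, 258.01], [0.78, 113.62], [-162.83, 162.83]. Speed limits (degrees/s): [159.86, 159.86, 180, 180, 180, 180, 180].

INTERFACE

Orientations are given as a 3x3 rotation matrix whose columns are the frame's x, y, z axes.
In Python, from bench import get_state, read_camera, camera_params, close_job, grip_depth gives the robot as it stands.
- The arm moves only by the tool play_rows, never from a script. Its argument "deltas" is a list of rows, each an object of numbers: "tx", "ty", "tz": the shift along the tool's x, y, z in m; "spin": the turn about the tool's z in rad; "fingers": the gripper's target within -1 to 1 (fully open at 1, half-way at 0, shut at -1). In form: [{"tx": .., "ty": .., "tz": .., "spin": .., "fingers": ..}, ...]. A call has exactly 10 rows; each row shifts and turns the commanded pose from where the row before left it, along the tool's axes as they then stand; what a row does not reach is not made up. A row lasts 1/8 s, in which the tool goes at most 62.5 mm and 10.7 degrees, less where a joint would pass 70% of its speed; a pose out of reach is approached as far as the arm can. A call is refused whole if a number of a shift passes 0.0625 or a number of a turn 0.188, either way. A call with a gripper value outside its range is refused whole. The fingers move at their own pace and stop on an object; the grip force is fixed at half the most. Time passes only in rows, so rows that do not move let the fingers close, or fill a call up. It gives the time, the measured TCP pose, the force and the opening at its end, in the units of the state.
- get_state(): the state, without advancing time (a new reading comes with each control period).
- read_camera(name): name is "side" or "top"; returns (picture, depth): 420x560x3 uint8, red, green, blue; 420x560 float32, m along the optical axis (not along the pixel's ray), 0 where there is no reading.
- camera_params(name): a dict with "K" (3x3 intrinsics, pixels), "k1" (the pictures are not rectified: a ray, as slopes to the right and down, at radius r is drawn at 1 + k1 r^2 times it, then the intrinsics apply), "world_from_camera" (4x4, takes a point from camera to world coordinates). Camera axes: x right, y down, z forward; pixel columns grow to the right and rows downward; lengths in m; the calibration is good to about 2 mm. A picture is of the moment at which its call begins. camera_params takes no time and is no camera call.
- close_job(): hands the job in, once; it reports no verdict.
The state is a dict: "time": time; "qpos": joint angles; "joint_vel": joint speeds; "tau": joint torques, N m; "position": TCP position; "eef_rot": TCP orientation; "contact_force": force on the tool from outside, world axes, zero at the start; "ft_torque": the same for the moment, N m; "grip_width": opening from 0.0 (shut) to 1.0 (fully open).
Only numpy, scipy, OpenCV 4.12 (cv2) and the standard library are available. Lean on these libraries where they do the work, as an engineer would, in place of code of your own. Each camera call takes 0.05 s, during which the arm holds its last target.

## Working session

There is one attempt and no reset: what is moved stays moved. The work goes in short steps, Python scripts to look and compute and a tool call to move; the robot and the scene stay as the last step left them, time stands still between calls to the robot, and variables do not carry over. Pictures are saved under pics/ and viewed, and the job is handed in when it is done.

Besides the shell and the picture viewer there is one more tool, called after "Call:" as name(argument=value, ...), one argument or row to a line, values as JSON. play_rows: Moves the arm, as the interface text tells. Its arguments: {"type":"object","properties":{"deltas":{"type":"array"}},"required":["deltas"]}

```bash
mkdir -p pics; ls; python3 - <<'E'
from bench import *
import cv2, numpy as np
print(get_state()); print(grip_depth)
for n in("side","top"):
    im,d=read_camera(n); print(n,camera_params(n)); cv2.imwrite(f"pics/{n}0.png",im[:,:,::-1]); np.savez(f"{n}0.npz",im=im,d=d)
E
```

```text
pics
{'time': 0.0, 'qpos': array([69.87255082, 35.28823207, -0.72301882, 81.6430025 ,  0.46397326,
       63.21906254, -2.31406876]), 'joint_vel': array([-0.02723118,  0.07381012,  0.01875898, -0.03421451, -0.00044757,
        0.03171618,  0.00035846]), 'tau': array([ 5.18460383e-04, -4.69216776e+01,  2.59730453e-01, -1.71036476e+01,
        1.00366672e-02,  9.56025906e-03,  2.09518802e-06]), 'position': array([ 0.20718386, -0.61527656,  0.23013995]), 'eef_rot': array([[ 9.47692155e-01,  3.19184665e-01, -8.53406778e-04],
       [ 3.19185805e-01, -9.47689047e-01,  2.42744173e-03],
       [-3.39620784e-05, -2.57286282e-03, -9.99996690e-01]]), 'contact_force': array([0.10416484, 0.44158436, 0.92008472]), 'ft_torque': array([-0.0293082 ,  0.01767199, -0.00428343]), 'grip_width': 1.0017570198767363}
0.0187
side {'K': array([[451.06839094,   0.        , 275.1414741 ],
       [  0.        , 451.06839094, 219.86578824],
       [  0.        ,   0.        ,   1.        ]]), 'k1': -0.11176305337183347, 'world_from_camera': array([[ 0.959256  , -0.1826984 ,  0.2155208 ,  0.26827086],
       [-0.28253329, -0.61570767,  0.73558073, -0.65629332],
       [-0.00169161, -0.76650203, -0.64223966,  0.61022245],
       [ 0.        ,  0.        ,  0.        ,  1.        ]])}
top {'K': array([[526.73056744,   0.        , 276.01272233],
       [  0.        , 526.73056744, 214.73344178],
       [  0.        ,   0.        ,   1.        ]]), 'k1': 0.02864931684633008, 'world_from_camera': array([[ 0.00296706, -0.98845734,  0.15147039,  0.22834122],
       [-0.99999367, -0.00263549,  0.00238972, -0.01125639],
       [-0.00196294, -0.15147653, -0.98845891,  1.39009883],
       [ 0.        ,  0.        ,  0.        ,  1.        ]])}
```

View pics/top0.png

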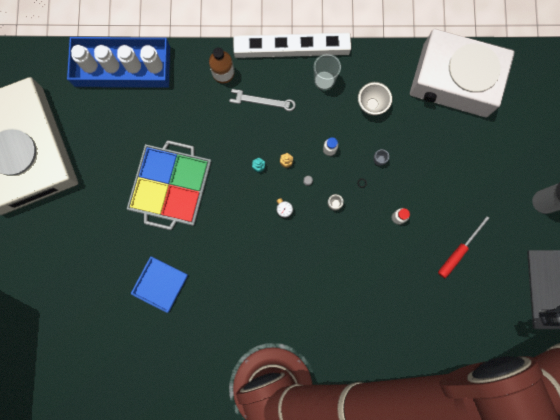

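View pics/side0.png

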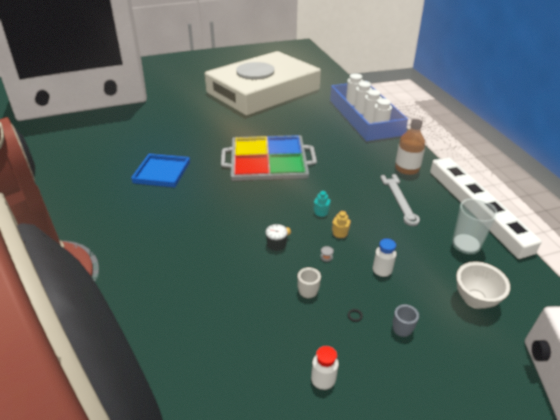

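The top view shows the blue bottle at (331,147), steel crucible (381,158), brass coupling (287,160; the teal look-alike is at 259,165), gauge (285,209), white crucible (335,202), red bottle (402,216) and the tray around (169,184). The larger lone blue pocket is at (159,285). The side view shows the same set.

```bash
cat > h.py <<'E'
import numpy as np, cv2
from bench import *
def ray(n,uv):
    p=camera_params(n);K=p["K"];T=p["world_from_camera"]
    uv=np.atleast_2d(np.array(uv,float))
    d=np.c_[(uv[:,0]-K[0,2])/K[0,0],(uv[:,1]-K[1,2])/K[1,1]]
    s=d.copy()
    for _ in range(20): s=d/(1+p["k1"]*(s**2).sum(1,keepdims=True))
    return T[:3,3], np.c_[s,np.ones(len(s))]@T[:3,:3].T
def onz(n,uv,z):
    o,r=ray(n,uv); return o+r*((z-o[2])/r[:,2:3])
def proj(n,P):
    p=camera_params(n);K=p["K"];T=p["world_from_camera"]
    c=(np.atleast_2d(P)-T[:3,3])@T[:3,:3]; s=c[:,:2]/c[:,2:]
    s=s*(1+p["k1"]*(s**2).sum(1,keepdims=True)); return s*[K[0,0],K[1,1]]+[K[0,2],K[1,2]]
def depthpts(n,d):
    v,u=np.nonzero(d>0); p=camera_params(n)
    o,r=ray(n,np.c_[u,v]); P=o+r*d[v,u][:,None]
    X=np.full(d.shape+(3,),np.nan); X[v,u]=P; return X
def load(k): 
    z=np.load(k+".npz"); return z["im"],z["d"]
E
python3 - <<'E'
from h import *
im,d=load("top0"); X=depthpts("top",d)
for nm,u,v in [("bb",331,147),("cs",381,158),("cp",287,160),("teal",259,165),("ga",285,209),("cw",335,202),("br",402,216),("steel",308,181)]:
    w=X[v-12:v+13,u-12:u+13].reshape(-1,3); w=w[np.isfinite(w[:,2])&(w[:,2]>0.012)]
    if len(w): print(nm,len(w),w.min(0).round(3),w.max(0).round(3),((w.min(0)+w.max(0))/2).round(3))
for n,roi in(("top",(230,120,200,130)),("side",(220,170,220,230))):
    i,_=load(n+"0"); x,y,w,h=roi; cv2.imwrite(f"pics/{n}z.png",cv2.resize(i[y:y+h,x:x+w,::-1],None,fx=min(800/w,600/h),fy=min(800/w,600/h),interpolation=cv2.INTER_CUBIC))
i,_=load("top0"); cv2.imwrite("pics/tray.png",cv2.resize(i[130:240,115:225,::-1],None,fx=5,fy=5,interpolation=cv2.INTER_CUBIC))
E
```

```text
bb 190 [ 0.604 -0.169  0.013] [ 0.637 -0.136  0.072] [ 0.62  -0.152  0.043]
cs 128 [ 0.574 -0.305  0.013] [ 0.612 -0.267  0.046] [ 0.593 -0.286  0.029]
cp 128 [ 0.569 -0.05   0.013] [ 0.604 -0.021  0.058] [ 0.586 -0.035  0.036]
teal 130 [0.555 0.024 0.012] [0.59  0.054 0.057] [0.573 0.039 0.035]
ga 220 [ 0.432 -0.05   0.014] [ 0.483 -0.01   0.042] [ 0.458 -0.03   0.028]
cw 108 [ 0.452 -0.182  0.012] [ 0.491 -0.144  0.047] [ 0.471 -0.163  0.03 ]
br 198 [ 0.418 -0.348  0.012] [ 0.453 -0.314  0.072] [ 0.436 -0.331  0.042]
steel 53 [ 0.523 -0.103  0.012] [ 0.544 -0.085  0.026] [ 0.534 -0.094  0.019]
```

View pics/topz.png

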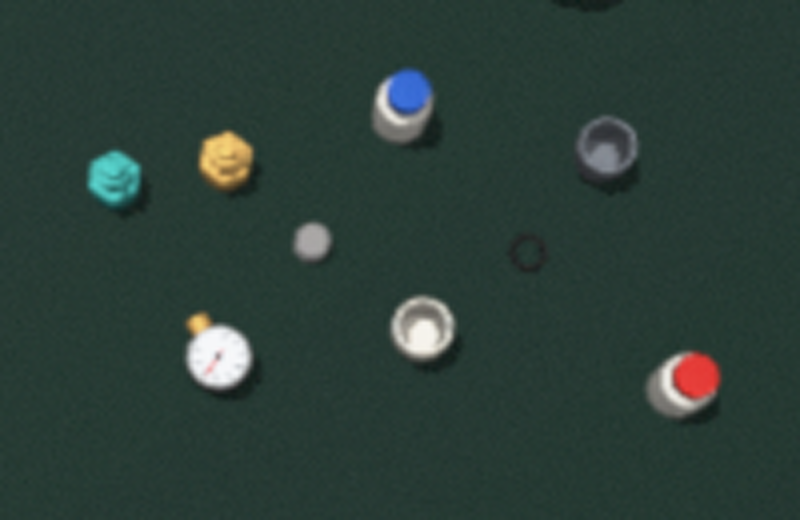

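View pics/sidez.png

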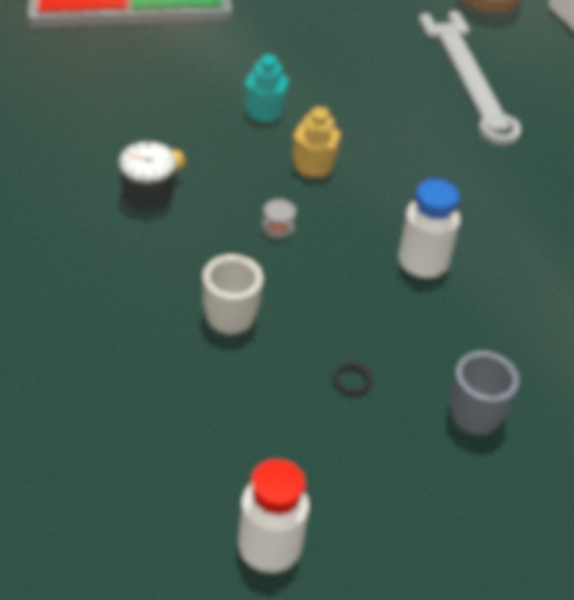

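View pics/tray.png

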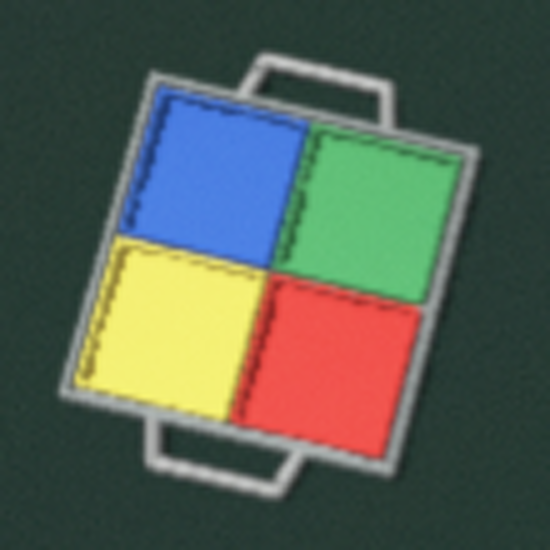

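```bash
cat > m.py <<'E'
from h import *
def masks(k):
    im,_=load(k); hsv=cv2.cvtColor(im,cv2.COLOR_RGB2HSV); return im,hsv
def blob(m,near,rad):
    n,l,s,c=cv2.connectedComponentsWithStats(m.astype(np.uint8))
    b=[(s[i,4],i) for i in range(1,n) if np.hypot(*(c[i]-near))<rad]
    if not b: return None
    i=max(b)[1]; cn=max(cv2.findContours((l==i).astype(np.uint8),0,cv2.CHAIN_APPROX_NONE)[0],key=len)
    return c[i],s[i],cn[:,0],(l==i)
E
python3 - <<'E'
from m import *
P={"top":dict(bb=(332,143),br=(403,214),cs=(381,158),cp=(287,160),ga=(285,209),cw=(335,202)),
"side":dict(bb=(387,246),br=(327,356),cs=(405,320),cp=(341,225),ga=(277,234),cw=(309,283))}
Z=dict(bb=.065,br=.065)
for n in P:
    im,hsv=masks(n+"0");H,S,V=[hsv[...,i].astype(int) for i in range(3)]
    for k,z in Z.items():
        m=(S>140)&(V>100)&((abs(H-110)<14) if k=="bb" else ((H<9)|(H>171)))
        c,s,cn,_=blob(m,P[n][k],9); print(n,k,c.round(1),s,onz(n,c,z).round(4))
    # whole silhouette differing from background
    bg=cv2.medianBlur(im,5)
    for k,z in [("cw",.04),("cs",.04),("cp",.02),("ga",.034)]:
        u,v=P[n][k]; w=24
        sub=im[v-w:v+w,u-w:u+w].astype(float)
        print(k, "bg",np.median(sub.reshape(-1,3),0))
        if k=="ga": m=(V>150)&(S<60)
        if k=="cw": m=(V>120)&(S<60)
        if k=="cp": m=(H>10)&(H<30)&(S>90)&(V>90)
        if k=="cs": m=(S<75)&(V>50) 
        b=blob(m,(u,v),9)
        if b: print(n,k,b[0].round(1),b[1],"->",onz(n,b[0],z).round(4), "bbox ctr",onz(n,[b[1][0]+b[1][2]/2-.5,b[1][1]+b[1][3]/2-.5],z).round(4))
im,hsv=masks("top0");H,S,V=[hsv[...,i].astype(int) for i in range(3)]
for n in("top","side"):
  im,hsv=masks(n+"0");H,S,V=[hsv[...,i].astype(int) for i in range(3)]
  T={"top":dict(blue=(158,165),green=(190,173),yellow=(150,197),red=(182,205)),"side":dict(blue=(285,146),green=(287,163),yellow=(251,146),red=(252,164))}[n]
  for k,h in dict(blue=110,green=65,yellow=29,red=2).items():
    dh=np.minimum(abs(H-h),180-abs(H-h)); b=blob((dh<12)&(S>90)&(V>90),T[k],12)
    r=cv2.minAreaRect(b[2].astype(np.float32)); bx=onz(n,cv2.boxPoints(r),.007)
    print(n,k,b[0].round(1),b[1][4],onz(n,b[0],.008).round(4),"edges",np.linalg.norm(bx[1]-bx[0]).round(3),np.linalg.norm(bx[2]-bx[1]).round(3),np.degrees(np.arctan2(*(bx[1]-bx[0])[[1,0]])).round(1))
E
```

```text
top bb [331.8 142. ] [327 137  11  11  89] [[ 0.6229 -0.1524  0.065 ]]
top br [404.1 213.4] [399 208  11  11  97] [[ 0.4357 -0.3334  0.065 ]]
cw bg [38. 58. 52.]
top cw [335.2 201.5] [328 194  15  15 168] -> [[ 0.4703 -0.1619  0.04  ]] bbox ctr [[ 0.4718 -0.1614  0.04  ]]
cs bg [38. 57. 51.]
top cs [380.9 156.2] [373 148  17  17 228] -> [[ 0.5918 -0.2837  0.04  ]] bbox ctr [[ 0.5924 -0.284   0.04  ]]
cp bg [39. 59. 52.]
top cp [286.  159.4] [280 153  13  14 145] -> [[ 0.588  -0.0341  0.02  ]] bbox ctr [[ 0.5878 -0.0342  0.02  ]]
ga bg [39. 59. 52.]
top ga [284.2 208.6] [277 202  16  15 182] -> [[ 0.4523 -0.0293  0.034 ]] bbox ctr [[ 0.4513 -0.0301  0.034 ]]
side bb [387.2 244.7] [379 238  17  15 184] [[ 0.6227 -0.1545  0.065 ]]
side br [326.2 355.2] [316 346  21  20 327] [[ 0.4364 -0.3347  0.065 ]]
cw bg [55. 85. 74.]
side cw [308.4 280.7] [297 267  25  30 576] -> [[ 0.4684 -0.1736  0.04  ]] bbox ctr [[ 0.4687 -0.1757  0.04  ]]
cs bg [53. 84. 73.]
side cs [404.7 319.5] [392 303  28  35 742] -> [[ 0.5862 -0.2958  0.04  ]] bbox ctr [[ 0.587 -0.297  0.04 ]]
cp bg [61. 89. 77.]
side cp [
[... 151 characters left out ...]
24  21  15 259] -> [[ 0.4539 -0.0295  0.034 ]] bbox ctr [[ 0.4538 -0.0289  0.034 ]]
top blue [157.3 164.9] 962 [[0.575  0.3118 0.008 ]] edges 0.084 0.087 -11.4
top green [188.1 172.1] 931 [[0.5553 0.2286 0.008 ]] edges 0.084 0.084 -12.8
top yellow [148.7 195.4] 986 [[0.4914 0.3316 0.008 ]] edges 0.084 0.086 -11.4
top red [179.8 202.7] 1003 [[0.4718 0.2484 0.008 ]] edges 0.085 0.087 -11.9
side blue [284.1 144.5] 540 [[0.5791 0.3203 0.008 ]] edges 0.086 0.091 -10.1
side green [286.9 163.1] 563 [[0.5593 0.2329 0.008 ]] edges 0.086 0.081 -12.3
side yellow [250.7 145.3] 588 [[0.4948 0.3412 0.008 ]] edges 0.086 0.092 -16.8
side red [251.3 164.5] 665 [[0.474  0.2519 0.008 ]] edges 0.089 0.088 -13.4
```

Call:
play_rows(
  deltas=[
    {"spin": 0.163,"fingers": 1},
    {"spin": 0.163,"fingers": 1},
    {"tx": 0.043,"ty": -0.037,"fingers": 1},
    {"tx": 0.043,"ty": -0.037,"fingers": 1},
    {"tx": 0.043,"ty": -0.037,"fingers": 1},
    {"tx": 0.043,"ty": -0.037,"fingers": 1},
    {"tx": 0.043,"ty": -0.037,"fingers": 1},
    {"tx": 0.043,"ty": -0.037,"fingers": 1},
    {"tx": 0.043,"ty": -0.037,"fingers": 1},
    {"tx": 0.03,"ty": -0.025,"fingers": 1},
  ],
)

```text
invalid input
```

```bash
cat > g.py <<'E'
from h import *
import sys
def go(x,y,z):
    s=get_state(); R=s["eef_rot"]; d=R.T@(np.array([x,y,z])-s["position"])
    print("t",s["time"].__round__(2),"pos",s["position"].round(4),"yaw",np.degrees(np.arctan2(R[1,0],R[0,0])).round(1),"grip",round(s["grip_width"],3),"tool delta",d.round(4),"tilt",np.degrees(np.arccos(-R[2,2])).round(2),"F",s["contact_force"].round(1),"q",s["qpos"].round(0))
if __name__=="__main__": go(*map(float,sys.argv[1:4]))
E
python3 g.py .592 -.2845 .11
```

```text
t 0.1 pos [ 0.2072 -0.6154  0.2302] yaw 18.6 grip 1.001 tool delta [ 0.4703 -0.1905  0.1207] tilt 0.13 F [0.4 0.1 0.6] q [70. 35. -1. 82.  0. 63. -2.]
```

Call:
play_rows(
  deltas=[
    {"tx": 0,"ty": 0,"tz": 0,"spin": 0.163,"fingers": 1},
    {"tx": 0,"ty": 0,"tz": 0,"spin": 0.163,"fingers": 1},
    {"tx": 0.043,"ty": -0.037,"tz": 0,"spin": 0,"fingers": 1},
    {"tx": 0.043,"ty": -0.037,"tz": 0,"spin": 0,"fingers": 1},
    {"tx": 0.043,"ty": -0.037,"tz": 0,"spin": 0,"fingers": 1},
    {"tx": 0.043,"ty": -0.037,"tz": 0,"spin": 0,"fingers": 1},
    {"tx": 0.043,"ty": -0.037,"tz": 0,"spin": 0,"fingers": 1},
    {"tx": 0.043,"ty": -0.037,"tz": 0,"spin": 0,"fingers": 1},
    {"tx": 0.043,"ty": -0.037,"tz": 0,"spin": 0,"fingers": 1},
    {"tx": 0.03,"ty": -0.025,"tz": 0,"spin": 0,"fingers": 1},
  ],
)

```text
time: 1.35
position: [0.541, -0.329, 0.2307]
eef_rot: [[1.0, 0.003, -0.0], [0.003, -1.0, 0.002], [-0.0, -0.002, -1.0]]
contact_force: [0.2, 0.9, -0.3]
grip_width: 1.003
```

```bash
python3 g.py .592 -.2845 .11
```

```text
t 1.35 pos [ 0.541  -0.329   0.2307] yaw 0.1 grip 1.003 tool delta [ 0.0511 -0.0441  0.1208] tilt 0.12 F [ 0.2  0.9 -0.3] q [ 28.  34.   3.  85.  -2.  62. -59.]
```

Call:
play_rows(
  deltas=[
    {"tx": 0.0255,"ty": -0.022,"tz": 0.03,"spin": 0,"fingers": 1},
    {"tx": 0.0255,"ty": -0.022,"tz": 0.03,"spin": 0,"fingers": 1},
    {"tx": 0,"ty": 0,"tz": 0.04,"spin": 0,"fingers": 1},
    {"tx": 0,"ty": 0,"tz": 0.04,"spin": 0,"fingers": 1},
    {"tx": 0,"ty": 0,"tz": 0.04,"spin": 0,"fingers": 1},
    {"tx": 0,"ty": 0,"tz": 0.03,"spin": 0,"fingers": 1},
    {"tx": 0,"ty": 0,"tz": 0.01,"spin": 0,"fingers": 1},
    {"tx": 0,"ty": 0,"tz": 0,"spin": 0,"fingers": 1},
    {"tx": 0,"ty": 0,"tz": 0,"spin": 0,"fingers": -1},
    {"tx": 0,"ty": 0,"tz": 0,"spin": 0,"fingers": -1},
  ],
)

```text
time: 2.6
position: [0.5907, -0.2889, 0.0129]
eef_rot: [[1.0, -0.001, 0.003], [-0.001, -1.0, -0.001], [0.003, 0.001, -1.0]]
contact_force: [-0.2, 0.2, -0.6]
grip_width: 0.606
```

Call:
play_rows(
  deltas=[
    {"tx": 0,"ty": 0,"tz": 0,"spin": 0,"fingers": -1},
    {"tx": 0,"ty": 0,"tz": 0,"spin": 0,"fingers": -1},
    {"tx": 0,"ty": 0,"tz": 0,"spin": 0,"fingers": -1},
    {"tx": 0,"ty": 0,"tz": 0,"spin": 0,"fingers": -1},
    {"tx": 0,"ty": 0,"tz": -0.02,"spin": 0,"fingers": -1},
    {"tx": 0,"ty": 0,"tz": -0.03,"spin": 0,"fingers": -1},
    {"tx": 0,"ty": 0,"tz": -0.03,"spin": 0,"fingers": -1},
    {"tx": 0,"ty": 0,"tz": -0.02,"spin": 0,"fingers": -1},
    {"tx": 0,"ty": 0,"tz": 0,"spin": 0,"fingers": -1},
    {"tx": 0,"ty": 0,"tz": 0,"spin": 0,"fingers": -1},
  ],
)

```text
time: 3.85
position: [0.5892, -0.2881, 0.1107]
eef_rot: [[1.0, -0.001, -0.001], [-0.001, -1.0, 0.001], [-0.001, -0.001, -1.0]]
contact_force: [-0.3, 1.1, -0.8]
grip_width: 0.404
```

```bash
python3 g.py .492 .333 .11; python3 - <<'E'
from h import *
im,d=read_camera("side"); np.savez("side1.npz",im=im,d=d)
cv2.imwrite("pics/side1.png",cv2.resize(im[150:390,230:510,::-1],None,fx=2.5,fy=2.5))
E
```

```text
t 3.85 pos [ 0.5892 -0.2881  0.1107] yaw -0.1 grip 0.404 tool delta [-0.0979 -0.621   0.0013] tilt 0.09 F [-0.3  1.1 -0.8] q [ 23.  43.   3.  88.  -2.  49. -64.]
```

View pics/side1.png

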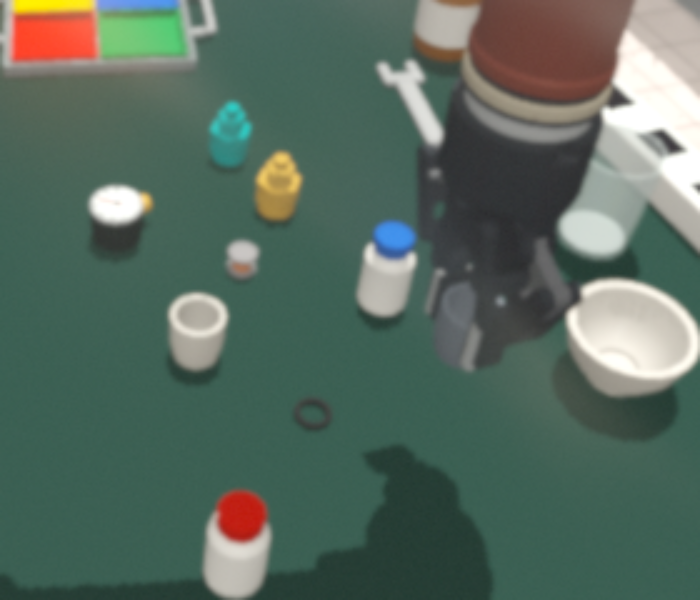

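Call:
play_rows(
  deltas=[
    {"tx": -0.005,"ty": -0.03,"tz": 0,"spin": 0,"fingers": -1},
    {"tx": -0.008,"ty": -0.052,"tz": 0,"spin": 0,"fingers": -1},
    {"tx": -0.008,"ty": -0.052,"tz": 0,"spin": 0,"fingers": -1},
    {"tx": -0.008,"ty": -0.052,"tz": 0,"spin": 0,"fingers": -1},
    {"tx": -0.008,"ty": -0.052,"tz": 0,"spin": 0,"fingers": -1},
    {"tx": -0.008,"ty": -0.052,"tz": 0,"spin": 0,"fingers": -1},
    {"tx": -0.008,"ty": -0.052,"tz": 0,"spin": 0,"fingers": -1},
    {"tx": -0.008,"ty": -0.052,"tz": 0,"spin": 0,"fingers": -1},
    {"tx": -0.008,"ty": -0.052,"tz": 0,"spin": 0,"fingers": -1},
    {"tx": -0.008,"ty": -0.052,"tz": 0,"spin": 0,"fingers": -1},
  ],
)

```text
time: 5.15
position: [0.5125, 0.2111, 0.1104]
eef_rot: [[1.0, -0.001, -0.002], [-0.001, -1.0, -0.001], [-0.002, 0.001, -1.0]]
contact_force: [0.7, -0.1, 0.3]
grip_width: 0.407
```

```bash
python3 g.py .492 .333 .11
```

```text
t 5.15 pos [0.5125 0.2111 0.1104] yaw -0.1 grip 0.407 tool delta [-0.0207 -0.1219  0.0003] tilt 0.1 F [ 0.7 -0.1  0.3] q [ -29.   35.    6.  105.   -6.   39. -109.]
```

Call:
play_rows(
  deltas=[
    {"tx": -0.008,"ty": -0.05,"tz": 0,"spin": 0,"fingers": -1},
    {"tx": -0.008,"ty": -0.05,"tz": 0,"spin": 0,"fingers": -1},
    {"tx": -0.005,"ty": -0.022,"tz": 0,"spin": 0,"fingers": -1},
    {"tx": 0,"ty": 0,"tz": 0.03,"spin": 0,"fingers": -1},
    {"tx": 0,"ty": 0,"tz": 0.03,"spin": 0,"fingers": -1},
    {"tx": 0,"ty": 0,"tz": 0.02,"spin": 0,"fingers": -1},
    {"tx": 0,"ty": 0,"tz": 0.005,"spin": 0,"fingers": -1},
    {"tx": 0,"ty": 0,"tz": 0.004,"spin": 0,"fingers": -1},
    {"tx": 0,"ty": 0,"tz": 0.003,"spin": 0,"fingers": -1},
    {"tx": 0,"ty": 0,"tz": 0,"spin": 0,"fingers": -1},
  ],
)

```text
time: 6.4
position: [0.4929, 0.3318, 0.0199]
eef_rot: [[1.0, -0.001, 0.001], [-0.001, -1.0, 0.001], [0.001, -0.001, -1.0]]
contact_force: [-0.9, 0.8, -0.7]
grip_width: 0.404
```

```bash
python3 g.py .492 .333 .0177
```

```text
t 6.4 pos [0.4929 0.3318 0.0199] yaw -0.1 grip 0.404 tool delta [-0.001  -0.0012  0.0022] tilt 0.06 F [-0.9  0.8 -0.7] q [ -39.   46.    6.  102.   -8.   32. -119.]
```

Call:
play_rows(
  deltas=[
    {"tx": 0,"ty": 0,"tz": 0.001,"spin": 0,"fingers": -1},
    {"tx": 0,"ty": 0,"tz": 0.001,"spin": 0,"fingers": -1},
    {"tx": 0,"ty": 0,"tz": 0,"spin": 0,"fingers": -1},
    {"tx": 0,"ty": 0,"tz": 0,"spin": 0,"fingers": -0.1},
    {"tx": 0,"ty": 0,"tz": 0,"spin": 0,"fingers": 0.3},
    {"tx": 0,"ty": 0,"tz": 0,"spin": 0,"fingers": 0.8},
    {"tx": 0,"ty": 0,"tz": 0,"spin": 0,"fingers": 0.8},
    {"tx": 0,"ty": 0,"tz": -0.03,"spin": 0,"fingers": 0.8},
    {"tx": 0,"ty": 0,"tz": -0.05,"spin": 0,"fingers": 0.8},
    {"tx": 0,"ty": 0,"tz": -0.05,"spin": 0,"fingers": 0.8},
  ],
)

```text
time: 7.65
position: [0.4923, 0.3314, 0.1483]
eef_rot: [[1.0, -0.001, -0.001], [-0.001, -1.0, -0.001], [-0.001, 0.001, -1.0]]
contact_force: [0.5, -0.3, -0.7]
grip_width: 0.901
```

```bash
python3 g.py .623 -.153 .15;python3 - <<'E'
from h import *
im,d=read_camera("side"); np.savez("side2.npz",im=im,d=d)
cv2.imwrite("pics/side2.png",cv2.resize(im[100:240,180:360,::-1],None,fx=4,fy=4))
E
```

```text
t 7.65 pos [0.4923 0.3314 0.1483] yaw -0.1 grip 0.901 tool delta [ 0.1313  0.4843 -0.0015] tilt 0.06 F [ 0.5 -0.3 -0.7] q [ -41.   35.    8.   97.   -6.   48. -121.]
```

View pics/side2.png

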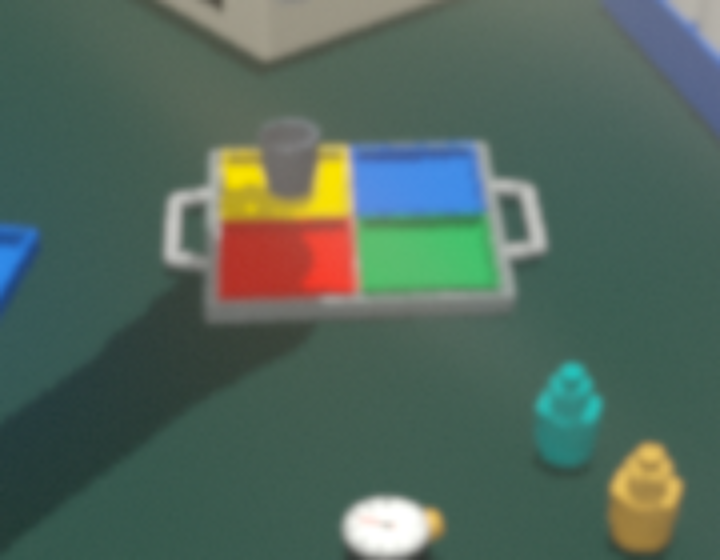

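The crucible stands upright in the yellow pocket; its foot is at about crop (291,190), i.e. (252.7,147.5). I'll check how well centred it is.

```bash
python3 - <<'E'
from h import *
print("foot",onz("side",[[252.7,147.5]],.007),"rim",onz("side",[[252.3,133.5]],.047))
# inner pocket corners yellow/red etc from side2 crop: outer tray top corners
c=np.array([[212,150],[483,143],[513,293],[207,305]])/4+[180,100]
P=onz("side",c-.4,.012); print(P.round(3),P.mean(0).round(3))
c=np.array([[152,75],[477,150],[392,473],[62,395]])/5+[115,130]
P=onz("top",c-.4,.012); print(P.round(3),P.mean(0).round(3))
im,d=read_camera("top"); np.savez("top2.npz",im=im,d=d)
cv2.imwrite("pics/tray2.png",cv2.resize(im[130:240,115:225,::-1],None,fx=5,fy=5))
E
```

```text
foot [[0.49738728 0.33061514 0.007     ]] rim [[0.49807959 0.332271   0.047     ]]
[[0.457 0.39  0.012]
 [0.633 0.347 0.012]
 [0.592 0.173 0.012]
 [0.416 0.212 0.012]] [0.525 0.281 0.012]
[[0.63  0.346 0.012]
 [0.589 0.17  0.012]
 [0.414 0.211 0.012]
 [0.455 0.387 0.012]] [0.522 0.278 0.012]
```

View pics/tray2.png

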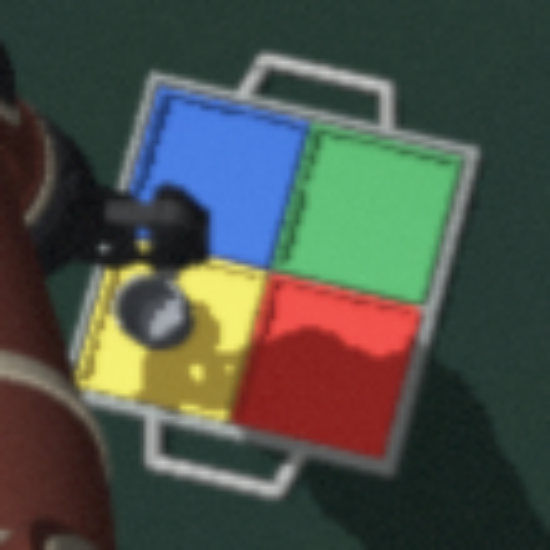

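Call:
play_rows(
  deltas=[
    {"tx": 0.008,"ty": 0.03,"tz": 0,"spin": 0,"fingers": 0.9},
    {"tx": 0.014,"ty": 0.052,"tz": 0,"spin": 0,"fingers": 0.9},
    {"tx": 0.014,"ty": 0.052,"tz": 0,"spin": 0,"fingers": 0.9},
    {"tx": 0.014,"ty": 0.052,"tz": 0,"spin": 0,"fingers": 0.9},
    {"tx": 0.014,"ty": 0.052,"tz": 0,"spin": 0,"fingers": 0.9},
    {"tx": 0.014,"ty": 0.052,"tz": 0,"spin": 0,"fingers": 0.9},
    {"tx": 0.014,"ty": 0.052,"tz": 0,"spin": 0,"fingers": 0.9},
    {"tx": 0.014,"ty": 0.052,"tz": 0,"spin": 0,"fingers": 0.9},
    {"tx": 0.014,"ty": 0.052,"tz": 0,"spin": 0,"fingers": 0.9},
    {"tx": 0.011,"ty": 0.038,"tz": 0,"spin": 0,"fingers": 0.9},
  ],
)

```text
time: 9.0
position: [0.6226, -0.1559, 0.1465]
eef_rot: [[1.0, -0.004, -0.001], [-0.004, -1.0, -0.001], [-0.001, 0.001, -1.0]]
contact_force: [0.9, 0.9, -0.5]
grip_width: 0.953
```

```bash
python3 g.py .623 -.153 .01
```

```text
t 9.0 pos [ 0.6226 -0.1559  0.1465] yaw -0.2 grip 0.953 tool delta [ 0.0006 -0.003   0.1365] tilt 0.09 F [ 0.9  0.9 -0.5] q [  9.  39.   6.  89.  -5.  52. -74.]
```

Call:
play_rows(
  deltas=[
    {"tx": 0,"ty": -0.002,"tz": 0.03,"spin": 0,"fingers": 0.9},
    {"tx": 0,"ty": 0,"tz": 0.04,"spin": 0,"fingers": 0.9},
    {"tx": 0,"ty": 0,"tz": 0.035,"spin": 0,"fingers": 0.9},
    {"tx": 0,"ty": 0,"tz": 0.024,"spin": 0,"fingers": 0.9},
    {"tx": 0,"ty": 0,"tz": 0.008,"spin": 0,"fingers": 0.9},
    {"tx": 0,"ty": 0,"tz": 0,"spin": 0,"fingers": 0.9},
    {"tx": 0,"ty": 0,"tz": 0,"spin": 0,"fingers": -1},
    {"tx": 0,"ty": 0,"tz": 0,"spin": 0,"fingers": -1},
    {"tx": 0,"ty": 0,"tz": 0,"spin": 0,"fingers": -1},
    {"tx": 0,"ty": 0,"tz": 0,"spin": 0,"fingers": -1},
  ],
)

```text
time: 10.25
position: [0.6239, -0.1507, 0.0116]
eef_rot: [[1.0, -0.001, 0.002], [-0.001, -1.0, -0.001], [0.002, 0.001, -1.0]]
contact_force: [-0.9, -0.2, 6.2]
grip_width: 0.403
```

```bash
python3 g.py .574 .311 .12
```

```text
t 10.25 pos [ 0.6239 -0.1507  0.0116] yaw -0.1 grip 0.403 tool delta [-0.0503 -0.4616 -0.1087] tilt 0.14 F [-0.9 -0.2  6.2] q [  9.  49.   4.  94.  -6.  37. -74.]
```

Call:
play_rows(
  deltas=[
    {"tx": 0,"ty": 0,"tz": 0,"spin": 0,"fingers": -1},
    {"tx": 0,"ty": 0,"tz": -0.015,"spin": 0,"fingers": -1},
    {"tx": 0,"ty": 0,"tz": -0.03,"spin": 0,"fingers": -1},
    {"tx": 0,"ty": 0,"tz": -0.035,"spin": 0,"fingers": -1},
    {"tx": 0,"ty": 0,"tz": -0.02,"spin": 0,"fingers": -1},
    {"tx": -0.003,"ty": -0.027,"tz": 0,"spin": 0,"fingers": -1},
    {"tx": -0.005,"ty": -0.05,"tz": 0,"spin": 0,"fingers": -1},
    {"tx": -0.005,"ty": -0.05,"tz": 0,"spin": 0,"fingers": -1},
    {"tx": -0.005,"ty": -0.05,"tz": 0,"spin": 0,"fingers": -1},
    {"tx": -0.005,"ty": -0.05,"tz": 0,"spin": 0,"fingers": -1},
  ],
)

```text
time: 11.5
position: [0.5998, 0.0782, 0.1109]
eef_rot: [[1.0, -0.001, 0.0], [-0.001, -1.0, 0.0], [0.0, -0.0, -1.0]]
contact_force: [0.8, 0.3, -0.1]
grip_width: 0.405
```

```bash
python3 g.py .574 .311 .12; python3 - <<'E'
from h import *
im,d=read_camera("side"); np.savez("side3.npz",im=im,d=d)
cv2.imwrite("pics/side3.png",cv2.resize(im[80:390,180:510,::-1],None,fx=1.9,fy=1.9))
E
```

```text
t 11.5 pos [0.5998 0.0782 0.1109] yaw -0.1 grip 0.405 tool delta [-0.0261 -0.2328 -0.009 ] tilt 0.02 F [ 0.8  0.3 -0.1] q [-14.  39.   7.  97.  -6.  44. -94.]
```

View pics/side3.png

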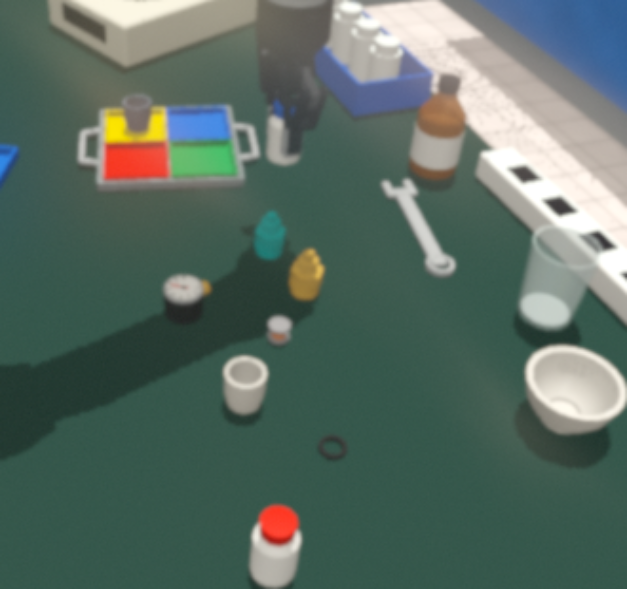

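Call:
play_rows(
  deltas=[
    {"tx": -0.005,"ty": -0.05,"tz": 0,"spin": 0,"fingers": -1},
    {"tx": -0.005,"ty": -0.05,"tz": 0,"spin": 0,"fingers": -1},
    {"tx": -0.005,"ty": -0.05,"tz": 0,"spin": 0,"fingers": -1},
    {"tx": -0.005,"ty": -0.05,"tz": 0,"spin": 0,"fingers": -1},
    {"tx": -0.005,"ty": -0.032,"tz": 0,"spin": 0,"fingers": -1},
    {"tx": 0,"ty": 0,"tz": 0.03,"spin": 0,"fingers": -1},
    {"tx": 0,"ty": 0,"tz": 0.03,"spin": 0,"fingers": -1},
    {"tx": 0,"ty": 0,"tz": 0.022,"spin": 0,"fingers": -1},
    {"tx": 0,"ty": 0,"tz": 0.006,"spin": 0,"fingers": -1},
    {"tx": 0,"ty": 0,"tz": 0.003,"spin": 0,"fingers": -1},
  ],
)

```text
time: 12.8
position: [0.5759, 0.3087, 0.0198]
eef_rot: [[1.0, -0.001, 0.001], [-0.001, -1.0, 0.0], [0.001, -0.0, -1.0]]
contact_force: [1.1, -0.3, -0.7]
grip_width: 0.401
```

Call:
play_rows(
  deltas=[
    {"tx": 0,"ty": 0,"tz": 0.001,"spin": 0,"fingers": -1},
    {"tx": 0,"ty": 0,"tz": 0.001,"spin": 0,"fingers": -1},
    {"tx": 0,"ty": 0,"tz": 0,"spin": 0,"fingers": -1},
    {"tx": 0,"ty": 0,"tz": 0,"spin": 0,"fingers": -1},
    {"tx": 0,"ty": 0,"tz": 0,"spin": 0,"fingers": -1},
    {"tx": 0,"ty": 0,"tz": 0,"spin": 0,"fingers": -1},
    {"tx": 0,"ty": 0,"tz": 0,"spin": 0,"fingers": -1},
    {"tx": 0,"ty": 0,"tz": 0,"spin": 0,"fingers": -1},
    {"tx": 0,"ty": 0,"tz": 0,"spin": 0,"fingers": -1},
    {"tx": 0,"ty": 0,"tz": 0,"spin": 0,"fingers": -1},
  ],
)

```text
time: 14.05
position: [0.5761, 0.3089, 0.0186]
eef_rot: [[1.0, -0.001, 0.002], [-0.001, -1.0, 0.001], [0.002, -0.001, -1.0]]
contact_force: [-0.6, 0.2, 6.5]
grip_width: 0.406
```

```bash
python3 g.py .574 .311 .0177
```

```text
t 14.05 pos [0.5761 0.3089 0.0186] yaw -0.1 grip 0.406 tool delta [-0.0021 -0.0021  0.0009] tilt 0.1 F [-0.6  0.2  6.5] q [ -34.   50.    7.   92.   -9.   39. -113.]
```

Call:
play_rows(
  deltas=[
    {"tx": 0,"ty": 0,"tz": 0,"spin": 0,"fingers": -0.1},
    {"tx": 0,"ty": 0,"tz": 0,"spin": 0,"fingers": 0.3},
    {"tx": 0,"ty": 0,"tz": 0,"spin": 0,"fingers": 0.6},
    {"tx": 0,"ty": 0,"tz": 0,"spin": 0,"fingers": 0.6},
    {"tx": 0,"ty": 0,"tz": -0.03,"spin": 0,"fingers": 0.6},
    {"tx": 0,"ty": 0,"tz": -0.05,"spin": 0,"fingers": 0.6},
    {"tx": 0,"ty": 0,"tz": -0.05,"spin": 0,"fingers": 0.6},
    {"tx": 0.002,"ty": 0.05,"tz": 0,"spin": 0,"fingers": 0.2},
    {"tx": 0.002,"ty": 0.05,"tz": 0,"spin": 0,"fingers": 0.2},
    {"tx": 0.002,"ty": 0.05,"tz": 0,"spin": 0,"fingers": 0.2},
  ],
)

```text
time: 15.3
position: [0.5813, 0.1571, 0.1476]
eef_rot: [[1.0, -0.001, 0.001], [-0.001, -1.0, -0.0], [0.001, 0.0, -1.0]]
contact_force: [0.4, 1.3, -0.3]
grip_width: 0.598
```

```bash
python3 g.py .588 -.033 .15; python3 - <<'E'
from h import *
im,d=read_camera("side"); np.savez("side4.npz",im=im,d=d)
cv2.imwrite("pics/side4.png",cv2.resize(im[90:260,200:390,::-1],None,fx=3.5,fy=3.5))
i,_=load("top0"); cv2.imwrite("pics/hex.png",cv2.resize(i[145:175,245:305,::-1],None,fx=12,fy=12,interpolation=cv2.INTER_CUBIC))
E
```

```text
t 15.3 pos [0.5813 0.1571 0.1476] yaw -0.0 grip 0.598 tool delta [ 0.0068  0.1901 -0.0024] tilt 0.04 F [ 0.4  1.3 -0.3] q [ -22.   36.    8.   96.   -7.   48. -101.]
```

View pics/side4.png

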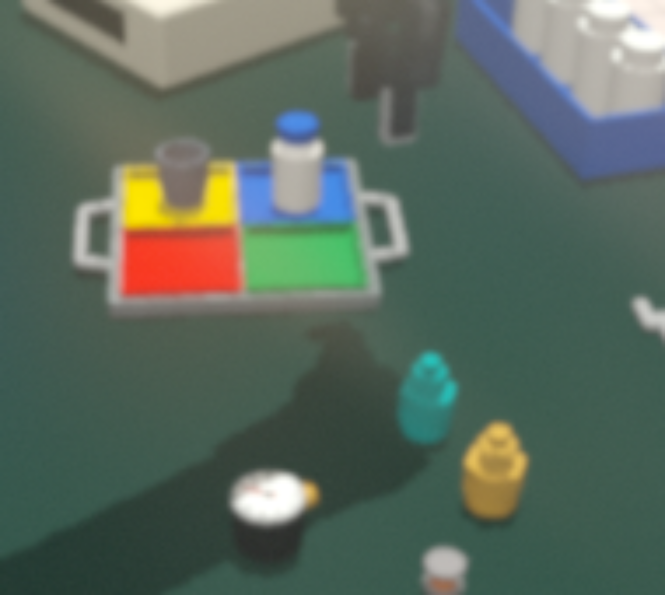

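View pics/hex.png

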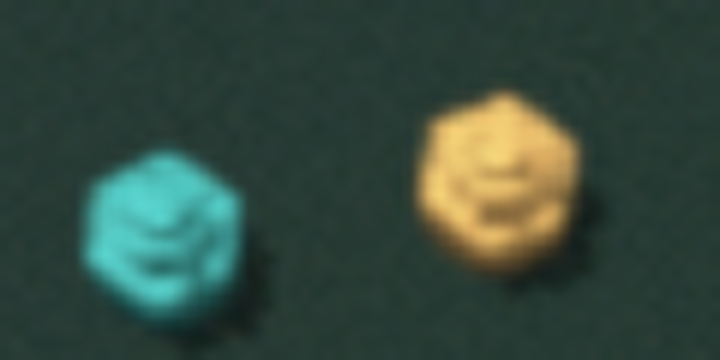

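Call:
play_rows(
  deltas=[
    {"tx": 0.002,"ty": 0.048,"tz": 0,"spin": 0,"fingers": 0.2},
    {"tx": 0.002,"ty": 0.048,"tz": 0,"spin": 0,"fingers": 0.2},
    {"tx": 0.002,"ty": 0.048,"tz": 0,"spin": 0,"fingers": 0.2},
    {"tx": 0.001,"ty": 0.046,"tz": 0,"spin": 0,"fingers": 0.2},
    {"tx": 0,"ty": 0,"tz": 0.02,"spin": 0.11,"fingers": 0.2},
    {"tx": 0,"ty": 0,"tz": 0.02,"spin": 0.11,"fingers": 0.2},
    {"tx": 0,"ty": 0,"tz": 0.01,"spin": 0,"fingers": 0.2},
    {"tx": 0,"ty": 0,"tz": 0,"spin": 0,"fingers": 0.2},
    {"tx": 0,"ty": 0,"tz": 0,"spin": 0,"fingers": 0.2},
    {"tx": 0,"ty": 0,"tz": 0,"spin": 0,"fingers": 0.2},
  ],
)

```text
time: 16.6
position: [0.5887, -0.0314, 0.0982]
eef_rot: [[0.976, -0.219, 0.002], [-0.219, -0.976, 0.0], [0.002, -0.0, -1.0]]
contact_force: [0.3, -0.7, -0.4]
grip_width: 0.603
```

```bash
python3 g.py .588 -.033 .008
```

```text
t 16.6 pos [ 0.5887 -0.0314  0.0982] yaw -12.6 grip 0.603 tool delta [-0.0005  0.0018  0.0902] tilt 0.09 F [ 0.3 -0.7 -0.4] q [ -5.  39.  10. 100. -10.  41. -93.]
```

Call:
play_rows(
  deltas=[
    {"tx": -0.001,"ty": 0.002,"tz": 0.03,"spin": 0,"fingers": 0.2},
    {"tx": 0,"ty": 0,"tz": 0.03,"spin": 0,"fingers": 0.2},
    {"tx": 0,"ty": 0,"tz": 0.02,"spin": 0,"fingers": 0.2},
    {"tx": 0,"ty": 0,"tz": 0.01,"spin": 0,"fingers": 0.2},
    {"tx": 0,"ty": 0,"tz": 0,"spin": 0,"fingers": 0.2},
    {"tx": 0,"ty": 0,"tz": 0,"spin": 0,"fingers": -1},
    {"tx": 0,"ty": 0,"tz": 0,"spin": 0,"fingers": -1},
    {"tx": 0,"ty": 0,"tz": 0,"spin": 0,"fingers": -1},
    {"tx": 0,"ty": 0,"tz": 0,"spin": 0,"fingers": -1},
    {"tx": 0,"ty": 0,"tz": 0,"spin": 0,"fingers": -1},
  ],
)

```text
time: 17.85
position: [0.5877, -0.0334, 0.0086]
eef_rot: [[0.976, -0.22, 0.003], [-0.22, -0.976, -0.0], [0.003, -0.0, -1.0]]
contact_force: [-0.1, -0.2, 6.3]
grip_width: 0.389
```

```bash
python3 g.py .5547 .228 .12
```

```text
t 17.85 pos [ 0.5877 -0.0334  0.0086] yaw -12.7 grip 0.389 tool delta [-0.0893 -0.2478 -0.1115] tilt 0.15 F [-0.1 -0.2  6.3] q [ -4.  47.   8. 103. -12.  31. -91.]
```

Call:
play_rows(
  deltas=[
    {"tx": 0,"ty": 0,"tz": -0.01,"spin": 0,"fingers": -1},
    {"tx": 0,"ty": 0,"tz": -0.02,"spin": 0,"fingers": -1},
    {"tx": 0,"ty": 0,"tz": -0.03,"spin": 0,"fingers": -1},
    {"tx": 0,"ty": 0,"tz": -0.03,"spin": 0,"fingers": -1},
    {"tx": 0,"ty": 0,"tz": -0.02,"spin": 0,"fingers": -1},
    {"tx": -0.009,"ty": -0.025,"tz": 0,"spin": 0,"fingers": -1},
    {"tx": -0.016,"ty": -0.045,"tz": 0,"spin": 0,"fingers": -1},
    {"tx": -0.016,"ty": -0.045,"tz": 0,"spin": 0,"fingers": -1},
    {"tx": -0.016,"ty": -0.045,"tz": 0,"spin": 0,"fingers": -1},
    {"tx": -0.016,"ty": -0.045,"tz": 0,"spin": 0,"fingers": -1},
  ],
)

```text
time: 19.1
position: [0.5597, 0.1844, 0.1175]
eef_rot: [[0.976, -0.219, -0.0], [-0.219, -0.976, 0.0], [-0.0, 0.0, -1.0]]
contact_force: [1.4, 0.2, -1.6]
grip_width: 0.383
```

```bash
python3 g.py .5547 .228 .12;  python3 - <<'E'
from h import *
im,d=read_camera("side"); np.savez("side5.npz",im=im,d=d)
cv2.imwrite("pics/side5.png",cv2.resize(im[60:270,180:400,::-1],None,fx=2.8,fy=2.8))
E
```

```text
t 19.1 pos [0.5597 0.1844 0.1175] yaw -12.7 grip 0.383 tool delta [-0.0145 -0.0415 -0.0025] tilt 0.03 F [ 1.4  0.2 -1.6] q [ -28.   38.   12.  100.  -11.   44. -113.]
```

View pics/side5.png

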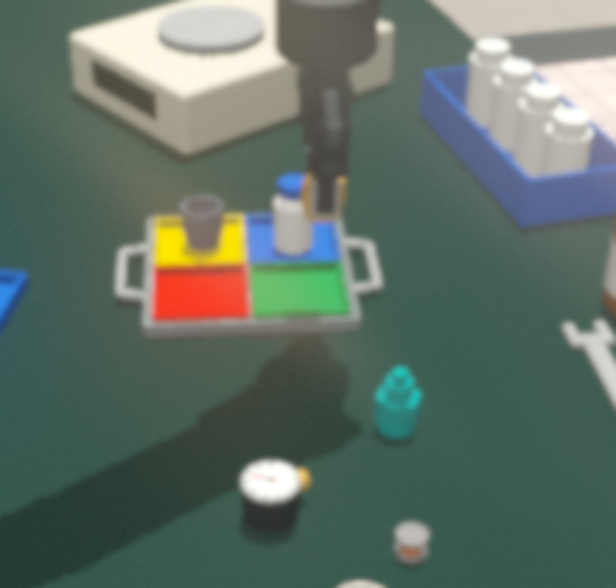

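Call:
play_rows(
  deltas=[
    {"tx": -0.009,"ty": -0.026,"tz": 0,"spin": 0,"fingers": -1},
    {"tx": -0.0055,"ty": -0.0155,"tz": 0,"spin": 0,"fingers": -1},
    {"tx": 0,"ty": 0,"tz": 0.03,"spin": 0,"fingers": -1},
    {"tx": 0,"ty": 0,"tz": 0.03,"spin": 0,"fingers": -1},
    {"tx": 0,"ty": 0,"tz": 0.025,"spin": 0,"fingers": -1},
    {"tx": 0,"ty": 0,"tz": 0.01,"spin": 0,"fingers": -1},
    {"tx": 0,"ty": 0,"tz": 0.004,"spin": 0,"fingers": -1},
    {"tx": 0,"ty": 0,"tz": 0.002,"spin": 0,"fingers": -1},
    {"tx": 0,"ty": 0,"tz": 0,"spin": 0,"fingers": -1},
    {"tx": 0,"ty": 0,"tz": 0,"spin": 0,"fingers": -1},
  ],
)

```text
time: 20.4
position: [0.5558, 0.2267, 0.017]
eef_rot: [[0.976, -0.219, 0.001], [-0.219, -0.976, 0.001], [0.001, -0.001, -1.0]]
contact_force: [0.1, -0.6, -1.0]
grip_width: 0.386
```

```bash
python3 g.py .5547 .228 .0155; python3 - <<'E'
from h import *
im,d=read_camera("side"); np.savez("side6.npz",im=im,d=d)
cv2.imwrite("pics/side6.png",cv2.resize(im[60:210,180:400,::-1],None,fx=3,fy=3))
E
```

```text
t 20.4 pos [0.5558 0.2267 0.017 ] yaw -12.7 grip 0.386 tool delta [-0.0014 -0.001   0.0015] tilt 0.08 F [ 0.1 -0.6 -1. ] q [ -30.   47.   10.  101.  -13.   33. -115.]
```

View pics/side6.png

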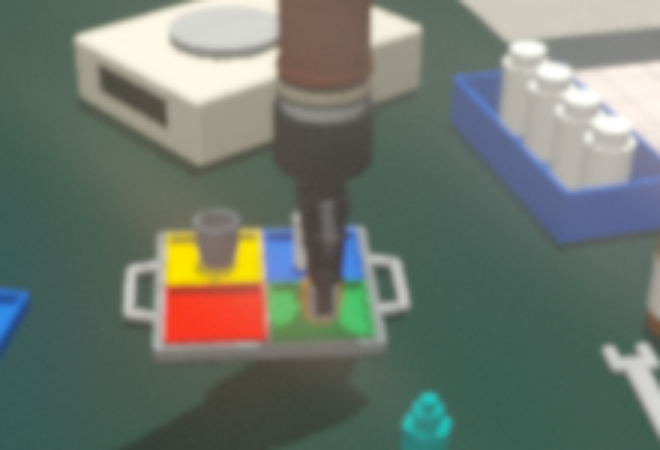

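Coupling is right above the green floor; lower by 1 mm steps until contact.

Call:
play_rows(
  deltas=[
    {"tx": 0,"ty": 0,"tz": 0.001,"spin": 0,"fingers": -1},
    {"tx": 0,"ty": 0,"tz": 0.001,"spin": 0,"fingers": -1},
    {"tx": 0,"ty": 0,"tz": 0,"spin": 0,"fingers": -1},
    {"tx": 0,"ty": 0,"tz": 0,"spin": 0,"fingers": -1},
    {"tx": 0,"ty": 0,"tz": 0,"spin": 0,"fingers": -0.15},
    {"tx": 0,"ty": 0,"tz": 0,"spin": 0,"fingers": 0},
    {"tx": 0,"ty": 0,"tz": 0,"spin": 0,"fingers": 0.1},
    {"tx": 0,"ty": 0,"tz": 0,"spin": 0,"fingers": 0.1},
    {"tx": 0,"ty": 0,"tz": 0,"spin": 0,"fingers": 0.1},
    {"tx": 0,"ty": 0,"tz": 0,"spin": 0,"fingers": 0.1},
  ],
)

```text
time: 21.7
position: [0.5554, 0.2265, 0.0143]
eef_rot: [[0.976, -0.219, -0.0], [-0.219, -0.976, 0.0], [-0.0, -0.0, -1.0]]
contact_force: [0.2, 0.2, 0.7]
grip_width: 0.549
```

Call:
play_rows(
  deltas=[
    {"tx": 0,"ty": 0,"tz": -0.02,"spin": 0,"fingers": 0.1},
    {"tx": 0,"ty": 0,"tz": -0.04,"spin": 0,"fingers": 0.1},
    {"tx": 0,"ty": 0,"tz": -0.04,"spin": 0,"fingers": 0.1},
    {"tx": 0,"ty": 0,"tz": -0.03,"spin": 0,"fingers": 0.1},
    {"tx": 0,"ty": 0,"tz": 0,"spin": -0.16,"fingers": 0.4},
    {"tx": 0,"ty": 0,"tz": 0,"spin": -0.16,"fingers": 0.4},
    {"tx": 0,"ty": 0,"tz": 0,"spin": -0.16,"fingers": 0.4},
    {"tx": 0,"ty": 0,"tz": 0,"spin": -0.16,"fingers": 0.4},
    {"tx": 0,"ty": 0,"tz": 0,"spin": -0.16,"fingers": 0.4},
    {"tx": 0,"ty": 0,"tz": 0,"spin": 0,"fingers": 0.4},
  ],
)

```text
time: 22.95
position: [0.5554, 0.2262, 0.1443]
eef_rot: [[0.838, 0.545, -0.0], [0.545, -0.838, 0.0], [-0.0, -0.0, -1.0]]
contact_force: [0.5, -0.3, -0.3]
grip_width: 0.698
```

```bash
python3 g.py .453 -.0295 .15;  python3 - <<'E'
from m import *
im,d=read_camera("side"); np.savez("side7.npz",im=im,d=d)
cv2.imwrite("pics/side7.png",cv2.resize(im[60:260,180:400,::-1],None,fx=3,fy=3))
i,_=load("top0");cv2.imwrite("pics/g.png",cv2.resize(i[190:225,265:305,::-1],None,fx=14,fy=14,interpolation=cv2.INTER_CUBIC))
for n,near in(("top",(279,201)),("side",(289,230))):
    i,hsv=masks(n+"0");H,S,V=[hsv[...,k].astype(int) for k in range(3)]
    b=blob((H>8)&(H<30)&(S>80)&(V>80),near,6)
    if b: p=onz(n,b[0],.02)[0]; print(n,b[0],b[1],p,np.degrees(np.arctan2(p[1]+.0295,p[0]-.453)))
E
```

```text
t 22.95 pos [0.5554 0.2262 0.1443] yaw 33.0 grip 0.698 tool delta [-0.2252  0.1586 -0.0057] tilt 0.02 F [ 0.5 -0.3 -0.3] q [-24.  36.   0.  96.  -0.  48. -81.]
top [279.11538462 200.15384615] [276 198   7   6  26] [ 0.4772936  -0.01602751  0.02      ] 29.011411183239556
side [288.5        230.30769231] [287 227   4   8  26] [ 0.48262058 -0.01874826  0.02      ] 19.949981238839346
```

View pics/side7.png

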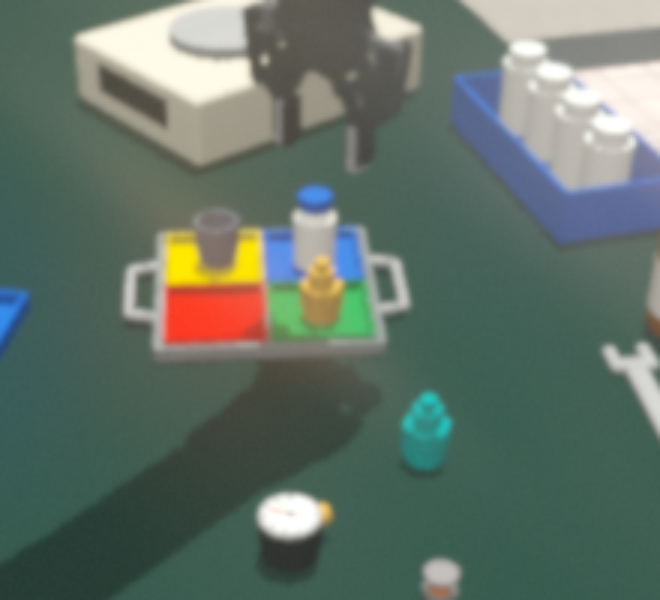

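View pics/g.png

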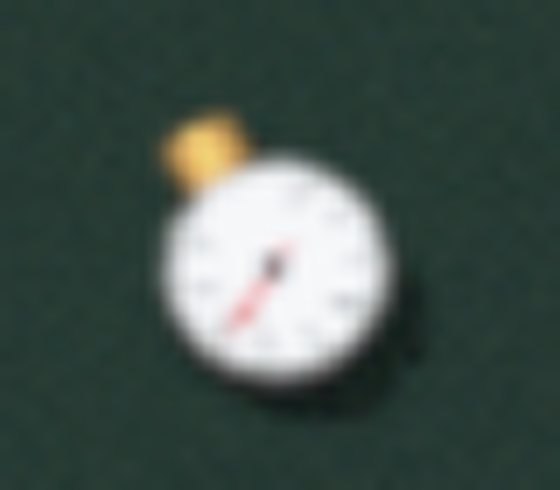

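Call:
play_rows(
  deltas=[
    {"tx": -0.025,"ty": 0.0176,"tz": 0,"spin": 0,"fingers": 0.6},
    {"tx": -0.04,"ty": 0.0282,"tz": 0,"spin": 0,"fingers": 0.6},
    {"tx": -0.04,"ty": 0.0282,"tz": 0,"spin": 0,"fingers": 0.6},
    {"tx": -0.04,"ty": 0.0282,"tz": 0,"spin": 0,"fingers": 0.6},
    {"tx": -0.04,"ty": 0.0282,"tz": 0,"spin": 0,"fingers": 0.6},
    {"tx": -0.04,"ty": 0.0282,"tz": 0,"spin": 0,"fingers": 0.6},
    {"tx": 0,"ty": 0,"tz": 0.03,"spin": 0,"fingers": 0.6},
    {"tx": 0,"ty": 0,"tz": 0.03,"spin": 0,"fingers": 0.6},
    {"tx": 0,"ty": 0,"tz": 0,"spin": 0,"fingers": 0.6},
    {"tx": 0,"ty": 0,"tz": 0,"spin": 0,"fingers": 0.6},
  ],
)

```text
time: 24.25
position: [0.4545, -0.0292, 0.085]
eef_rot: [[0.837, 0.547, 0.001], [0.547, -0.837, -0.0], [0.001, 0.001, -1.0]]
contact_force: [0.7, 0.3, 0.3]
grip_width: 0.803
```

```bash
python3 g.py .453 -.0295 .007
```

```text
t 24.25 pos [ 0.4545 -0.0292  0.085 ] yaw 33.1 grip 0.803 tool delta [-0.0015 -0.0006  0.078 ] tilt 0.07 F [0.7 0.3 0.3] q [  1.  32.  -1. 122.   1.  26. -57.]
```

Call:
play_rows(
  deltas=[
    {"tx": -0.001,"ty": 0,"tz": 0.03,"spin": 0,"fingers": 0.6},
    {"tx": 0,"ty": 0,"tz": 0.03,"spin": 0,"fingers": 0.6},
    {"tx": 0,"ty": 0,"tz": 0.013,"spin": 0,"fingers": 0.6},
    {"tx": 0,"ty": 0,"tz": 0.005,"spin": 0,"fingers": 0.6},
    {"tx": 0,"ty": 0,"tz": 0,"spin": 0,"fingers": 0.6},
    {"tx": 0,"ty": 0,"tz": 0,"spin": 0,"fingers": -1},
    {"tx": 0,"ty": 0,"tz": 0,"spin": 0,"fingers": -1},
    {"tx": 0,"ty": 0,"tz": 0,"spin": 0,"fingers": -1},
    {"tx": 0,"ty": 0,"tz": 0,"spin": 0,"fingers": -1},
    {"tx": 0,"ty": 0,"tz": 0,"spin": 0,"fingers": -1},
  ],
)

```text
time: 25.5
position: [0.4535, -0.0299, 0.0074]
eef_rot: [[0.837, 0.547, 0.002], [0.547, -0.837, -0.0], [0.001, 0.001, -1.0]]
contact_force: [-1.2, -0.1, 4.2]
grip_width: 0.454
```

Call:
play_rows(
  deltas=[
    {"tx": 0,"ty": 0,"tz": 0,"spin": 0,"fingers": -1},
    {"tx": 0,"ty": 0,"tz": -0.01,"spin": 0,"fingers": -1},
    {"tx": 0,"ty": 0,"tz": -0.02,"spin": 0,"fingers": -1},
    {"tx": 0,"ty": 0,"tz": -0.03,"spin": 0,"fingers": -1},
    {"tx": 0,"ty": 0,"tz": -0.03,"spin": 0,"fingers": -1},
    {"tx": 0,"ty": 0,"tz": -0.02,"spin": 0,"fingers": -1},
    {"tx": 0,"ty": 0,"tz": 0,"spin": 0,"fingers": -1},
    {"tx": 0,"ty": 0,"tz": 0,"spin": 0,"fingers": -1},
    {"tx": 0,"ty": 0,"tz": 0,"spin": 0,"fingers": -1},
    {"tx": 0,"ty": 0,"tz": 0,"spin": 0,"fingers": -1},
  ],
)

```text
time: 26.75
position: [0.4525, -0.0298, 0.1156]
eef_rot: [[0.837, 0.547, -0.002], [0.547, -0.837, 0.0], [-0.001, -0.001, -1.0]]
contact_force: [-0.0, -0.2, -0.6]
grip_width: 0.452
```

```bash
python3 g.py .467 .244 .115;  python3 - <<'E'
from m import *
im,d=read_camera("side"); np.savez("side8.npz",im=im,d=d)
cv2.imwrite("pics/side8.png",cv2.resize(im[100:300,180:400,::-1],None,fx=3,fy=3))
E
```

```text
t 26.75 pos [ 0.4525 -0.0298  0.1156] yaw 33.2 grip 0.452 tool delta [ 0.1619 -0.2213  0.0006] tilt 0.1 F [-0.  -0.2 -0.6] q [  2.  28.  -1. 121.   1.  31. -57.]
```

View pics/side8.png

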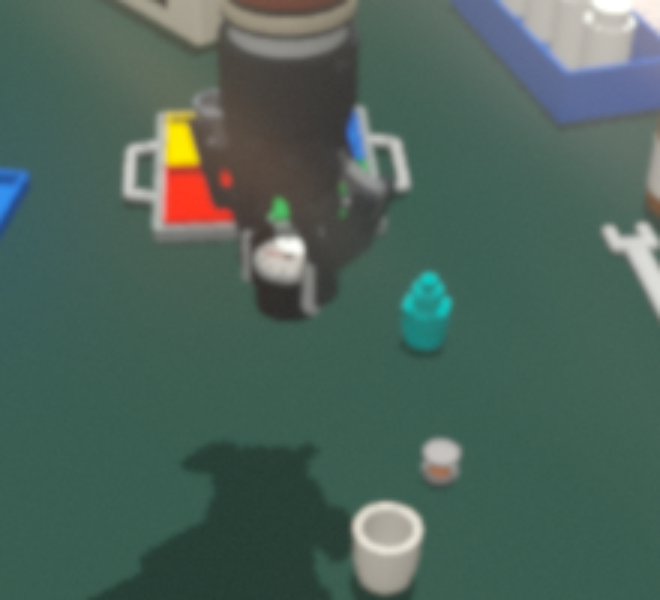

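Call:
play_rows(
  deltas=[
    {"tx": 0.018,"ty": -0.025,"tz": 0,"spin": 0,"fingers": -1},
    {"tx": 0.03,"ty": -0.041,"tz": 0,"spin": 0,"fingers": -1},
    {"tx": 0.03,"ty": -0.041,"tz": 0,"spin": 0,"fingers": -1},
    {"tx": 0.03,"ty": -0.041,"tz": 0,"spin": 0,"fingers": -1},
    {"tx": 0.03,"ty": -0.041,"tz": 0,"spin": 0,"fingers": -1},
    {"tx": 0.024,"ty": -0.032,"tz": 0,"spin": 0,"fingers": -1},
    {"tx": 0,"ty": 0,"tz": 0.02,"spin": 0,"fingers": -1},
    {"tx": 0,"ty": 0,"tz": 0.03,"spin": 0,"fingers": -1},
    {"tx": 0,"ty": 0,"tz": 0.02,"spin": 0,"fingers": -1},
    {"tx": 0,"ty": 0,"tz": 0,"spin": 0,"fingers": -1},
  ],
)

```text
time: 28.05
position: [0.4663, 0.2431, 0.0446]
eef_rot: [[0.837, 0.547, -0.004], [0.547, -0.837, -0.002], [-0.005, -0.0, -1.0]]
contact_force: [-0.6, 0.3, -2.3]
grip_width: 0.456
```

```bash
python3 g.py .467 .244 .0145
```

```text
t 28.05 pos [0.4663 0.2431 0.0446] yaw 33.2 grip 0.456 tool delta [ 0.0012 -0.0004  0.0301] tilt 0.26 F [-0.6  0.3 -2.3] q [-31.  40.   1. 112.  -2.  28. -85.]
```

Call:
play_rows(
  deltas=[
    {"tx": 0,"ty": 0,"tz": 0.015,"spin": 0,"fingers": -1},
    {"tx": 0,"ty": 0,"tz": 0.01,"spin": 0,"fingers": -1},
    {"tx": 0,"ty": 0,"tz": 0.004,"spin": 0,"fingers": -1},
    {"tx": 0,"ty": 0,"tz": 0.001,"spin": 0,"fingers": -1},
    {"tx": 0,"ty": 0,"tz": 0,"spin": 0,"fingers": -1},
    {"tx": 0,"ty": 0,"tz": 0,"spin": 0,"fingers": -1},
    {"tx": 0,"ty": 0,"tz": 0,"spin": 0,"fingers": -1},
    {"tx": 0,"ty": 0,"tz": 0,"spin": 0,"fingers": -1},
    {"tx": 0,"ty": 0,"tz": 0,"spin": 0,"fingers": -1},
    {"tx": 0,"ty": 0,"tz": 0,"spin": 0,"fingers": -1},
  ],
)

```text
time: 29.3
position: [0.4677, 0.2438, 0.0164]
eef_rot: [[0.837, 0.547, 0.0], [0.547, -0.837, 0.0], [0.0, -0.0, -1.0]]
contact_force: [-0.1, 0.2, -2.2]
grip_width: 0.453
```

```bash
python3 g.py .467 .244 .0145
```

```text
t 29.3 pos [0.4677 0.2438 0.0164] yaw 33.2 grip 0.453 tool delta [-0.0005 -0.0006  0.0019] tilt 0.01 F [-0.1  0.2 -2.2] q [-31.  43.   1. 113.  -2.  25. -85.]
```

Call:
play_rows(
  deltas=[
    {"tx": 0,"ty": 0,"tz": 0.001,"spin": 0,"fingers": -1},
    {"tx": 0,"ty": 0,"tz": 0.001,"spin": 0,"fingers": -1},
    {"tx": 0,"ty": 0,"tz": 0,"spin": 0,"fingers": -1},
    {"tx": 0,"ty": 0,"tz": 0,"spin": 0,"fingers": -1},
    {"tx": 0,"ty": 0,"tz": 0,"spin": 0,"fingers": 0},
    {"tx": 0,"ty": 0,"tz": 0,"spin": 0,"fingers": 0.2},
    {"tx": 0,"ty": 0,"tz": 0,"spin": 0,"fingers": 0.3},
    {"tx": 0,"ty": 0,"tz": 0,"spin": 0,"fingers": 0.3},
    {"tx": 0,"ty": 0,"tz": 0,"spin": 0,"fingers": 0.3},
    {"tx": 0,"ty": 0,"tz": 0,"spin": 0,"fingers": 0.3},
  ],
)

```text
time: 30.55
position: [0.4677, 0.2438, 0.0144]
eef_rot: [[0.837, 0.547, 0.0], [0.547, -0.837, 0.0], [0.0, -0.0, -1.0]]
contact_force: [0.5, -0.3, -0.5]
grip_width: 0.647
```

Call:
play_rows(
  deltas=[
    {"tx": 0,"ty": 0,"tz": -0.02,"spin": 0,"fingers": 0.3},
    {"tx": 0,"ty": 0,"tz": -0.04,"spin": 0,"fingers": 0.3},
    {"tx": 0,"ty": 0,"tz": -0.05,"spin": 0,"fingers": 0.3},
    {"tx": 0,"ty": 0,"tz": -0.05,"spin": 0,"fingers": 0.3},
    {"tx": 0.03,"ty": 0.045,"tz": -0.01,"spin": 0,"fingers": 0.3},
    {"tx": 0.03,"ty": 0.045,"tz": 0,"spin": 0,"fingers": 0.3},
    {"tx": 0.03,"ty": 0.045,"tz": 0,"spin": 0,"fingers": 0.3},
    {"tx": 0.03,"ty": 0.045,"tz": 0,"spin": 0,"fingers": 0.3},
    {"tx": 0,"ty": 0,"tz": 0,"spin": 0,"fingers": 0.3},
    {"tx": 0,"ty": 0,"tz": 0,"spin": 0,"fingers": 0.3},
  ],
)

```text
time: 31.8
position: [0.6657, 0.1593, 0.1837]
eef_rot: [[0.837, 0.547, -0.002], [0.547, -0.837, 0.001], [-0.001, -0.002, -1.0]]
contact_force: [0.1, -0.0, -0.0]
grip_width: 0.653
```

```bash
python3 g.py .467 .244 .115;  python3 - <<'E'
from m import *
im,d=read_camera("side"); np.savez("side9.npz",im=im,d=d)
cv2.imwrite("pics/side9.png",cv2.resize(im[110:210,190:340,::-1],None,fx=5,fy=5))
im,d=read_camera("top"); np.savez("top9.npz",im=im,d=d)
cv2.imwrite("pics/top9.png",cv2.resize(im[120:250,110:430,::-1],None,fx=2.5,fy=2.5))
for n,r in(("top",[(332,143),(404,213.4),(335.2,201.5)]),):pass
for n in("top","side"):
    im,hsv=masks(n+"9");H,S,V=[hsv[...,i].astype(int) for i in range(3)]
    c=blob((S>140)&(V>100)&((H<9)|(H>171)),dict(top=(404,213),side=(326,355))[n],9)
    print(n,"red",c and c[0].round(1))
    c=blob((V>120)&(S<60),dict(top=(335,201),side=(308,281))[n],9); print(n,"white",c and c[0].round(1))
E
```

```text
t 31.8 pos [0.6657 0.1593 0.1837] yaw 33.2 grip 0.653 tool delta [-0.1198 -0.1795  0.0692] tilt 0.13 F [ 0.1 -0.  -0. ] q [-16.  41.   2.  78.  -2.  61. -71.]
top red [404.  213.5]
top white [335.1 201.5]
side red [326.2 355.2]
side white [308.4 280.8]
```

View pics/side9.png

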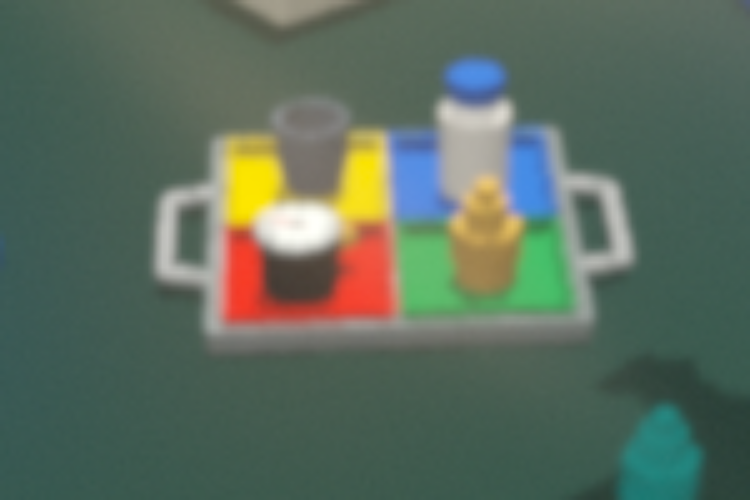

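View pics/top9.png

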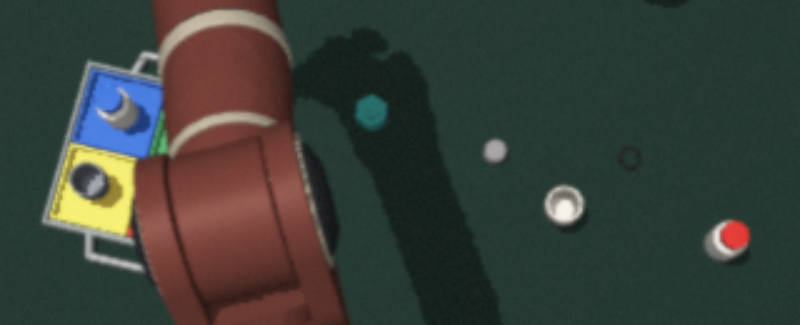

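All four stand in their pockets: in the side crop, the crucible at (311,150), the bottle at (475,130), the coupling at (487,240) and the gauge at (298,255). The look-alikes are at their original pixels. One last numeric check of tops and feet follows.

```bash
python3 - <<'E'
from h import *
C=np.array([.523,.279]);e1=np.array([.973,-.229]);e2=np.array([.229,.973])
pk=dict(yellow=C-.0425*e1+.0425*e2,blue=C+.0425*(e1+e2),green=C+.0425*(e1-e2),red=C-.0425*(e1+e2))
for nm,k,uv,z in[("bottle cap","blue",(475,77),.072),("cruc rim","yellow",(311,119),.047),("dial","red",(297,227),.041),("nipple","green",(487,182),.059),("coupling foot","green",(486,280),.007+.005)]:
    p=onz("side",np.array(uv)/5+[189.6,109.6],z)[0]; d=p[:2]-pk[k]
    print(nm,p.round(3),"in pocket",(d@e1).round(4),(d@e2).round(4))
s=get_state(); print(s["joint_vel"].round(2),s["time"])
E
```

```text
bottle cap [0.576 0.307 0.072] in pocket 0.0024 -0.0029
cruc rim [0.497 0.333 0.047] in pocket 0.0048 0.0043
dial [0.468 0.244 0.041] in pocket -0.0035 -0.0043
nipple [0.557 0.229 0.059] in pocket 0.0024 0.0016
coupling foot [0.554 0.217 0.012] in pocket 0.0017 -0.0112
[-0.49 -0.42  0.08 -0.1   0.2  -0.05 -0.  ] 31.9
```

```bash
python3 -c "
from bench import *
print(close_job())"
```

```text
the job is handed in; nothing more can be done
None
```

All four things are packed in the tray and the job is handed in, at about 32 s of the 99 s allowed. The steel crucible is in the yellow pocket, the blue-capped bottle in the blue, the brass coupling in the green, and the gauge, dial up, in the red.

- **Placing:** I lowered each thing in 1 mm steps and opened the fingers with its underside at or within about 1 mm of the floor. I confirmed floor contact by force only for the bottle (6.5 N). The crucible, coupling and gauge I released at the calculated height.
- **Centring:** in the last side view the bottle cap, crucible rim, gauge dial and coupling nipple sit at the heights expected for flat placing. They are within 5 mm of their pocket centres (limit 24 mm) and look upright. That gauge figure is for the dial; its origin is 6 mm further along the stub, towards the pocket centre.
- **Look-alikes:** the red-capped bottle and white crucible are within 0.1 pixel of their starting positions in both views.
- **Clearance:** the arm is about 0.18 m up, clear of everything.

Checks that disagreed or fell short:
- **Coupling grip:** the opening read about 33 mm, wider than the 30 mm across the flats, so I probably gripped it slightly off the flats. It held and stood straight after release.
- **Coupling foot:** its foot read 11 mm off centre towards the camera. I took that as its visible front edge, because its top reads within 3 mm.
- **Final top view:** the arm hid the red pocket and nearly all of the green one, so the gauge and coupling were checked from the side camera only.

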